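# Dry run along a routed channel to its end plunger

### The job

Make a dry run of the router's cut: with the fingertips together as a pointer, follow the channel in the wooden panel about 15 mm above its top without touching it, starting over the square pocket and keeping over the channel round every corner, taking the branch at the fork that leads to the round sprung steel plunger (not the square block), as far as its last corner. Then rise over the collar, press the plunger gently most of the way down from above with the fingertips, and finish while still holding it down. Do not grasp, lift or disturb anything else.

Things in the scene. Friction and masses are not known exactly. Their poses are not given: they have to be found in the camera images.
- panel: Wooden panel screwed flat to the bench, 240 (its x) x 300 (its y) x 18 mm thick. Origin: centre of its underside, z up; its top face is 18 mm above the bench. Its x points away from the robot (turned by up to 0.4 rad), its y to the left. A straight-sided channel 12 mm wide, 8 mm deep, with a darker floor is routed into its top; it runs in straight legs between the points below.
- pocket (a point): Where the channel starts: centre of its square pocket, 34 mm wide, at the level of the panel's top; (-80, 50) mm in the panel's x, y.
- turn1 (a point): First corner of the channel's centre line, on the panel's top; (-30, 50) mm in the panel's x, y.
- turn2 (a point): Second corner of the channel's centre line, on the panel's top; (-30, 0) mm in the panel's x, y.
- fork (a point): Where the channel forks left and right, on the panel's top; (20, 0) mm in the panel's x, y.
- corner_left (a point): Last corner of the left branch, on the panel's top; (20, 100) mm in the panel's x, y. From here the branch runs along the panel's x, under the end piece centred at (75, 100) mm.
- corner_right (a point): Last corner of the right branch, on the panel's top; (20, -100) mm in the panel's x, y. From here the branch runs along the panel's x, under the end piece centred at (75, -100) mm.
- plunger (a joint): Travel of the sprung round plunger, in m: 0 = up, 0.010 = fully down. It moves straight down, springs back when let go; it starts to move at about 1 N and takes about 5 N when fully down.
- plunger_top (a point): Centre of the flat top of the bare steel plunger, 26 mm across and standing 16 mm out of a fixed dark steel round collar (44 mm across, 16 mm high) that stands on the panel's top at the end of one of the two branches; 50 mm above the bench when up. The point moves down with the plunger.
- endstop: The fixed dark steel round collar that carries the plunger, 44 mm across, 16 mm high, standing on the panel. Origin: centre of its underside, on the axis of the plunger.
- block: Plain fixed square wooden block, 40 x 40 x 30 mm high, standing on the panel's top at the end of the other branch. Origin: centre of its underside. Which branch has the plunger and which the block changes.
- drawer_knob: Bystander: loose brass drawer knob, 30 mm across, 29 mm high, standing on the panel between the two end pieces. Origin: centre of its underside.
- hinge: Bystander: loose steel hinge lying on the panel, 50 x 34 x 8 mm. Origin: under its leaf's centre.
- bracket: Bystander: loose L-shaped aluminium bracket on the panel's near right part, 45 x 18 x 35 mm high. Origin: under the middle of its flat leg.
- screwdriver: Bystander: screwdriver 190 mm long lying on the bench left of the panel.
- tape_measure: Bystander: black tape measure, 70 x 38 x 60 mm high, standing on the bench left of the panel. Origin: centre of its underside.
- glue_bottle: Bystander: white bottle, 60 mm across, 160 mm high, standing on the bench right of the panel. Origin: centre of its underside.
- screw_tin: Bystander: aluminium tin, 68 mm across, 60 mm high, standing on the bench right of the panel. Origin: centre of its underside.

How it is judged (in metres and radians):
On the way, in this order (a step that is already met when the one before it is completed fails the run):
1. fingertips close above the square pocket where the channel starts (x of the grasp point in the frame of panel between -0.092 and -0.068 m and y of the grasp point in the frame of panel between 0.038 and 0.062 m and z of the grasp point in the frame of panel between 0.03 and 0.078 m).
2. on along the channel towards the fork (x of the grasp point in the frame of panel between -0.067 and -0.043 m and y of the grasp point in the frame of panel between 0.038 and 0.062 m and z of the grasp point in the frame of panel between 0.03 and 0.078 m).
3. on along the channel towards the fork (x of the grasp point in the frame of panel between -0.042 and -0.018 m and y of the grasp point in the frame of panel between 0.038 and 0.062 m and z of the grasp point in the frame of panel between 0.03 and 0.078 m).
4. on along the channel towards the fork (x of the grasp point in the frame of panel between -0.042 and -0.018 m and y of the grasp point in the frame of panel between 0.013 and 0.037 m and z of the grasp point in the frame of panel between 0.03 and 0.078 m).
5. on along the channel towards the fork (x of the grasp point in the frame of panel between -0.042 and -0.018 m and y of the grasp point in the frame of panel between -0.012 and 0.012 m and z of the grasp point in the frame of panel between 0.03 and 0.078 m).
6. fingertips close above the fork (x of the grasp point in the frame of panel between 0.008 and 0.032 m and y of the grasp point in the frame of panel between -0.012 and 0.012 m and z of the grasp point in the frame of panel between 0.03 and 0.078 m).
7. on along the branch that ends at the plunger (((y of plunger_top in the frame of panel above 0 m and x of the grasp point in the frame of panel between 0.008 and 0.032 m and y of the grasp point in the frame of panel between 0.023 and 0.047 m and z of the grasp point in the frame of panel between 0.03 and 0.078 m) or (not (y of plunger_top in the frame of panel above 0 m) and x of the grasp point in the frame of panel between 0.008 and 0.032 m and y of the grasp point in the frame of panel between -0.047 and -0.023 m and z of the grasp point in the frame of panel between 0.03 and 0.078 m))).
8. on along the branch that ends at the plunger (((y of plunger_top in the frame of panel above 0 m and x of the grasp point in the frame of panel between 0.008 and 0.032 m and y of the grasp point in the frame of panel between 0.056 and 0.08 m and z of the grasp point in the frame of panel between 0.03 and 0.078 m) or (not (y of plunger_top in the frame of panel above 0 m) and x of the grasp point in the frame of panel between 0.008 and 0.032 m and y of the grasp point in the frame of panel between -0.08 and -0.056 m and z of the grasp point in the frame of panel between 0.03 and 0.078 m))).
9. fingertips close above the last corner before the plunger (((y of plunger_top in the frame of panel above 0 m and x of the grasp point in the frame of panel between 0.008 and 0.032 m and y of the grasp point in the frame of panel between 0.088 and 0.112 m and z of the grasp point in the frame of panel between 0.03 and 0.078 m) or (not (y of plunger_top in the frame of panel above 0 m) and x of the grasp point in the frame of panel between 0.008 and 0.032 m and y of the grasp point in the frame of panel between -0.112 and -0.088 m and z of the grasp point in the frame of panel between 0.03 and 0.078 m))).
10. the plunger is pressed down more than half its travel by the fingertips (value of joint plunger above 0.005 m and contact force between the fingers and endstop above 0.5 N and horizontal distance between the grasp point and plunger_top below 0.018 m), for 0.3 s.
At the end, for the whole second after the job is handed in: The fingertips hold the plunger still and more than 5 mm down (of 10), with the point between the finger pads within 18 mm of its axis; every loose bystander is within 15 mm of where it started (all of step 10 and velocity of joint plunger below 0.01 m/s and distance of each of drawer_knob, hinge, bracket, screwdriver, tape_measure, glue_bottle, screw_tin from where it was at the start of the episode below 0.015 m); the arm keeps its last pose, push and grip.
It fails at once if a loose bystander is lifted, or moved or knocked by more than 15 mm (distance of any of drawer_knob, hinge, bracket, screwdriver, tape_measure, glue_bottle, screw_tin from where it was at the start of the episode above 0.015 m).
It fails at once if the robot touches the panel with more than 6 N (contact force between the arm and panel above 6 N).
It fails at once if the fingers touch the panel with more than 6 N (contact force between the fingers and panel above 6 N).
It fails at once if the fingers push the wooden block with more than 6 N (contact force between the fingers and block above 6 N).
It fails at once if the plunger or its collar is pushed with more than 40 N (contact force between the fingers and endstop above 40 N).
It also fails if it takes over 48 s, if anything falls off the work surface, if the arm or the gripper's body presses on something with over 40 N, if the wrist force passes 120 N, or if a joint passes its speed limit or range.

### The arm

A 7-joint arm with a two-finger parallel gripper is mounted at the origin on the work surface. World frame = base frame: x ahead of the robot, y to its left, z up, the work surface at z = 0. Lengths are in mm, angles in rad, forces in N, time in s.
With the tool pointing down it reaches from about 400 to 875 mm from the base axis. Payload 19.3 kg.
Tool frame: the origin (TCP) lies at the very end of the fingers, on their centre line; the grasp point (between the pads) lies 19 mm behind it (grip_point_offset is the z of the grasp point in the tool frame, in mm); z points along the fingers, x is the direction in which the jaws open and shut, and the axes are right-handed (so a half turn about z gives the same grasp; the last joint's range is limited). The gripper opens to 85 mm and grips with 20 to 120 N. Pads are 22 mm wide; open, the fingers measure 114 mm over their backs; the gripper's body (76 mm by 85 mm) begins 54 mm behind the grasp point. The pads swing forward as they close: fully open they stand 13 mm farther back than shut.
Start: joints at [1.116, 0.521, -0.036, 1.599, 0.021, 1.021, -0.113], TCP at [234.581, -579.298, 231.291] pointing down, gripper open.
Joint ranges: [-2.91, 2.91], [-0.3, 2.13], [-1.5, 1.42], [0.17, 2.43], [-1.26, 4.41], [0.16, 1.93], [-2.52, 2.52]. Speed limits (rad/s): [1.89, 1.89, 2.39, 2.39, 3.01, 3.01, 3.01].

### API

Orientations are given as a 3x3 rotation matrix whose columns are the frame's x, y, z axes.
In Python, from workcell import movep, movel, goto_joints, open_gripper, clamp, wait, inverse_kinematics, read_state, camera, PlanningError, finish_job, grip_point_offset gives the robot as it stands. Calls block until the motion is done:
- movep(position, orientation): joint-space move of the TCP to a pose.
- movel(position, frame=None, max_speed=150, guard=None): straight line of the TCP; frame=None keeps the orientation; max_speed is the mean speed in mm/s. With guard (N) it stops when the force on the tool has changed by that much, and returns True; else False.
- goto_joints(angles): joint-space move.
- open_gripper() and clamp(): open the fingers fully, or close them until they stop; the grip force is fixed at half the most.
- wait(seconds).
- inverse_kinematics(position, orientation): joint angles nearest the present ones, or None.
- read_state(): the state.
- camera(name): name is "scene" or "side" or "wrist"; returns a dict with "image" (400x640x3 uint8, blue, green, red), "range_z" (400x640 float32, mm along the optical axis (not along the pixel's ray), 0 where there is no reading), "fx", "fy", "cx", "cy" (pixels), "cam_to_world" (4x4, takes a point from camera to world coordinates). Camera axes: x right, y up, looking along -z (the intrinsics and any distortion apply to the point x, -y, -z); pixel columns grow to the right and rows downward; lengths in mm; the calibration is good to about 2 mm. A picture is of the moment at which its call begins.
A pose or a line that the arm cannot do raises PlanningError and nothing moves.
- finish_job(): hands the job in, once; it reports no verdict.
The state is a dict: "time": time; "qpos": joint angles; "qvel": joint speeds; "joint_efforts": joint torques, N m; "eef_pos": TCP position; "tool_rot": TCP orientation; "ft_force": force on the tool from outside, world axes, zero at the start; "torque": the same for the moment, N m; "finger_gap": finger opening in mm.
Only numpy, scipy, OpenCV 4.12 (cv2) and the standard library are available. Lean on these libraries where they do the work, as an engineer would, in place of code of your own. Each camera call takes 0.05 s, during which the arm holds its last target.

## Working session

There is one attempt and no reset: what is moved stays moved. The work goes in short steps, each a Python script; the robot and the scene stay as the last script left them, time stands still between calls to the robot, and variables do not carry over. Pictures are saved under pics/ and viewed, and the job is handed in when it is done.

```bash
ls; mkdir -p pics
python3 - <<'E'
from workcell import *
import cv2,numpy as np
s=read_state();print(s['time'],s['eef_pos'],s['finger_gap'],grip_point_offset)
for n in("scene","side","wrist"):
    c=camera(n);cv2.imwrite(f"pics/{n}0.png",c["image"]);np.savez(f"{n}0.npz",**c)
    print(n,c["fx"],c["fy"],c["cx"],c["cy"],[k for k in c]);print(np.round(c["cam_to_world"],3))
E
```

```text
pics
0.0 [ 234.4485849 -579.0092945  230.7354147] 84.93770333900507 -18.700000000000003
scene 363.22361322510295 363.22361322510295 317.7155443498501 196.44191982330582 ['image', 'range_z', 'fx', 'fy', 'cx', 'cy', 'cam_to_world']
[[-9.01000e-01 -2.69000e-01  3.41000e-01  8.66240e+02]
 [ 4.34000e-01 -5.70000e-01  6.98000e-01  6.53972e+02]
 [ 7.00000e-03  7.77000e-01  6.30000e-01  6.01255e+02]
 [ 0.00000e+00  0.00000e+00  0.00000e+00  1.00000e+00]]
side 394.0596267591553 394.0596267591553 321.73420491628696 199.8633703440381 ['image', 'range_z', 'fx', 'fy', 'cx', 'cy', 'cam_to_world']
[[ 8.75000e-01  3.66000e-01 -3.16000e-01  2.83194e+02]
 [-4.84000e-01  6.57000e-01 -5.77000e-01 -4.28019e+02]
 [-4.00000e-03  6.58000e-01  7.53000e-01  6.70517e+02]
 [ 0.00000e+00  0.00000e+00  0.00000e+00  1.00000e+00]]
wrist 282.2264224086465 282.2264224086465 317.16234344925124 196.3813405861666 ['image', 'range_z', 'fx', 'fy', 'cx', 'cy', 'cam_to_world']
[[ 3.76000e-01  8.77000e-01  2.98000e-01  3.12772e+02]
 [-9.27000e-01  3.57000e-01  1.20000e-01 -5.48407e+02]
 [-1.00000e-03 -3.21000e-01  9.47000e-01  3.73321e+02]
 [ 0.00000e+00  0.00000e+00  0.00000e+00  1.00000e+00]]
```

View pics/scene0.png

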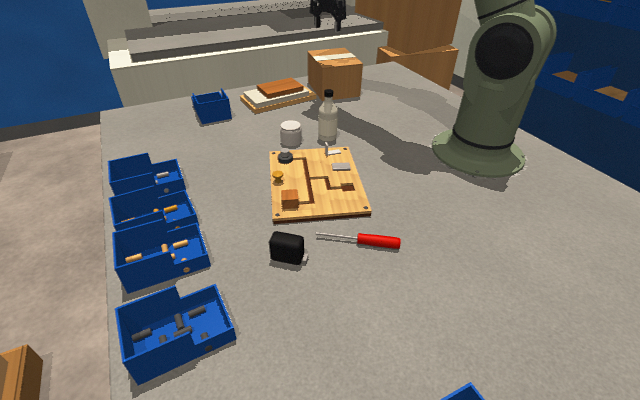

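View pics/side0.png

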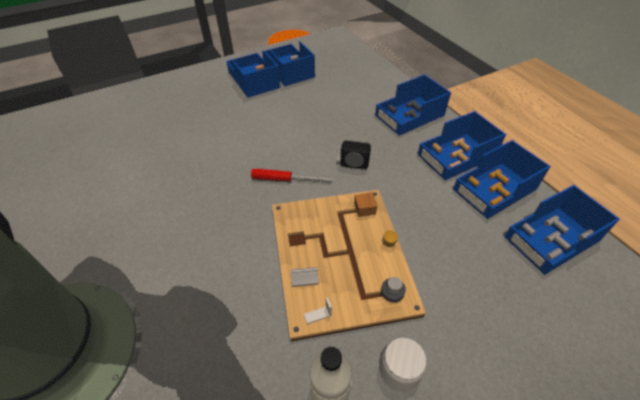

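The scene view has the panel at about (320,185). The side view has it at (347,262): pocket (296,238), plunger in its collar at (393,288) on the right branch, block (366,204) on the left, knob (390,238), hinge (305,277), bracket (318,313). Next I'll measure the panel.

```bash
cat > h.py <<'E'
import cv2,numpy as np
def ray(c,uv,z):
    uv=np.atleast_2d(uv).astype(float); T=c["cam_to_world"]
    d=np.c_[(uv[:,0]-c["cx"])/c["fx"],-(uv[:,1]-c["cy"])/c["fy"],-np.ones(len(uv))]@T[:3,:3].T
    return T[:3,3]+d*((z-T[2,3])/d[:,2])[:,None]
def cloud(c):
    v,u=np.mgrid[:400,:640]; r=c["range_z"]; T=c["cam_to_world"]
    p=np.stack([(u-c["cx"])/c["fx"]*r,-(v-c["cy"])/c["fy"]*r,-r],-1)
    return p@T[:3,:3].T+T[:3,3], r>0
E
python3 - <<'E'
from h import *
for n,roi in(("side",(260,180,180,170)),("scene",(250,130,140,110))):
    c=np.load(n+"0.npz");x,y,w,h=roi
    im=c["image"];cv2.imwrite(f"pics/{n}crop.png",cv2.resize(im[y:y+h,x:x+w],None,fx=4 if n=="side" else 5,fy=4 if n=="side" else 5,interpolation=cv2.INTER_CUBIC)[:600,:800])
    hsv=cv2.cvtColor(im,cv2.COLOR_BGR2HSV)
    m=np.zeros((400,640),np.uint8);m[y:y+h,x:x+w]=cv2.inRange(hsv,(8,70,40),(30,255,255))[y:y+h,x:x+w]
    P,ok=cloud(c)
    g=(m>0)&ok
    z=P[...,2][g];print(n,g.sum(),np.percentile(z,[5,25,50,75,95]))
    bench=P[...,2][(m==0)&ok];print('bench',np.median(bench))
    zz=np.median(z)
    t=g&(abs(P[...,2]-zz)<5)
    r=cv2.minAreaRect(P[...,:2][t].astype(np.float32));print(r)
    # colour hull -> 4 corners on plane z18
    cs,_=cv2.findContours(m,0,1);k=max(cs,key=cv2.contourArea);hu=cv2.convexHull(k)
    for e in(3,5,8,12):
        a=cv2.approxPolyDP(hu,e,True)[:,0]
        print(e,a.tolist(),np.round(ray(c,a,18)[:,:2]).tolist())
E
```

```text
side 15667 [10.66236942 18.01985227 19.02195777 19.91267407 22.25740223]
bench 1.1060563618916603
((522.7188110351562, -65.42987060546875), (303.3871154785156, 240.45631408691406), 71.5804214477539)
3 [[378, 189], [425, 313], [291, 340], [272, 204]] [[684.0, 39.0], [588.0, -247.0], [361.0, -176.0], [457.0, 115.0]]
5 [[378, 189], [425, 313], [291, 340], [272, 204]] [[684.0, 39.0], [588.0, -247.0], [361.0, -176.0], [457.0, 115.0]]
8 [[378, 189], [425, 313], [291, 340], [272, 204]] [[684.0, 39.0], [588.0, -247.0], [361.0, -176.0], [457.0, 115.0]]
12 [[378, 189], [425, 313], [291, 340], [272, 204]] [[684.0, 39.0], [588.0, -247.0], [361.0, -176.0], [457.0, 115.0]]
scene 6164 [ 9.82477172 18.73392404 19.80302232 20.71957074 37.37322194]
bench 1.8298869435541292
((523.1290893554688, -67.32078552246094), (307.5464782714844, 240.55068969726562), 71.6368179321289)
3 [[347, 146], [370, 215], [273, 223], [269, 151]] [[362.0, -176.0], [467.0, 125.0], [687.0, 52.0], [589.0, -250.0]]
5 [[347, 146], [370, 215], [273, 223], [269, 151]] [[362.0, -176.0], [467.0, 125.0], [687.0, 52.0], [589.0, -250.0]]
8 [[347, 146], [370, 215], [273, 223], [269, 151]] [[362.0, -176.0], [467.0, 125.0], [687.0, 52.0], [589.0, -250.0]]
12 [[347, 146], [370, 215], [273, 223], [269, 151]] [[362.0, -176.0], [467.0, 125.0], [687.0, 52.0], [589.0, -250.0]]
```

```bash
sleep 1
```

```text
(no output)
```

View pics/sidecrop.png

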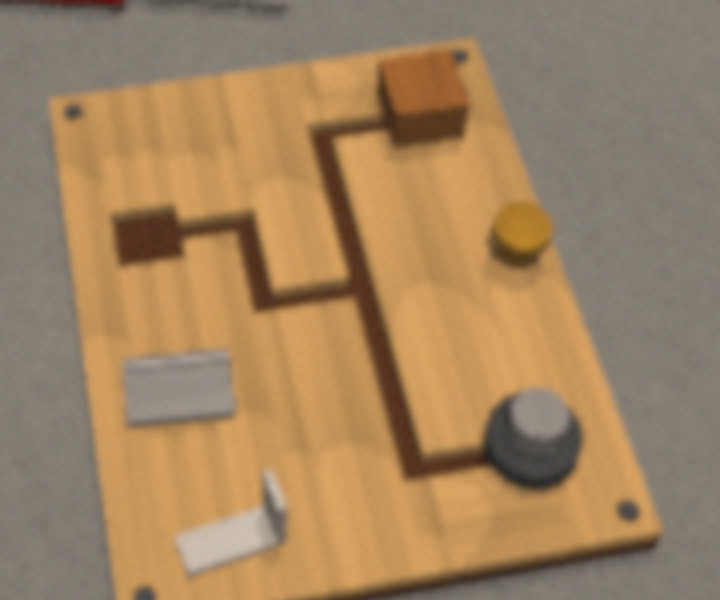

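View pics/scenecrop.png

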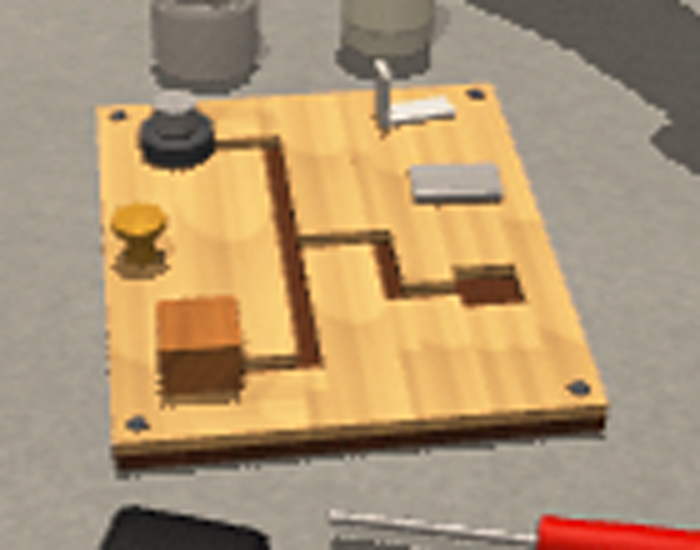

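Run:
```python
from h import *
C=np.array([522.9,-66.2]);th=np.deg2rad(71.6-90)
R=np.array([[np.cos(th),-np.sin(th)],[np.sin(th),np.cos(th)]])
def loc(w): return (w[:,:2]-C)@R
s=dict(np.load("side0.npz"))
# dark channel mask -> floor plane z=10 ; blobs by lightness
for n in("side","scene"):
    c=np.load(n+"0.npz");im=c["image"];P,ok=cloud(c)
    L=loc(P.reshape(-1,3)).reshape(400,640,2);z=P[...,2]
    hsv=cv2.cvtColor(im,cv2.COLOR_BGR2HSV)
    # plunger: above 40
    t=ok&(z>44)&(z<56)&(abs(L[...,0]-75)<35)&(abs(L[...,1]+100)<35)
    cl=ok&(z>29)&(z<39)&(abs(L[...,0]-75)<35)&(abs(L[...,1]+100)<35)
    print(n,'plunger top',t.sum(),np.median(z[t]),L[t].mean(0),'collar',cl.sum(),(L[cl].min(0)+L[cl].max(0))/2,L[cl].min(0),L[cl].max(0))
    b=ok&(z>43)&(z<53)&(abs(L[...,0]-75)<35)&(abs(L[...,1]-100)<35);print(' block',b.sum(),L[b].mean(0))
    v,u=np.mgrid[:400,:640]
    F=loc(ray(c,np.c_[u.ravel(),v.ravel()],10)).reshape(400,640,2)
    dark=(hsv[...,2]<110)&(hsv[...,1]>100)&(hsv[...,0]<25)
    for nm,x,y,a in(("pocket",-80,50,22),):
        k=dark&(abs(F[...,0]-x)<a)&(abs(F[...,1]-y)<a);print(' ',nm,k.sum(),F[k].mean(0),F[k].min(0),F[k].max(0))
    k=dark&(abs(F[...,0]-20)<14)&(abs(F[...,1])<85)&(abs(F[...,1])>15)
    A=F[k];print('  long leg slope',np.polyfit(A[:,1],A[:,0],1))
    k=dark&(abs(F[...,0]-20)<14);print('  leg y ends',F[k][:,1].min(),F[k][:,1].max())
q=[(415,465),(322,130),(262,300),(245,222)]
print(loc(ray(s,np.array(q)/4+[259.6,179.6],14)))
# bystanders
c=s;P,ok=cloud(c);L=loc(P.reshape(-1,3)).reshape(400,640,2);z=P[...,2]
k=ok&(z>26)&(abs(L[...,0])<118)&(abs(L[...,1])<148);m=k.astype(np.uint8)
nl,lab,st,ce=cv2.connectedComponentsWithStats(m)
for i in range(1,nl):
    if st[i,4]>8:
        j=lab==i;print(st[i,4],L[j].min(0).round(),L[j].max(0).round(),z[j].max().round())
```

```text
side plunger top 173 50.70748286043738 [  73.39980752 -101.36158771] collar 243 [  73.97291982 -100.49015312] [  52.94724108 -121.60193458] [ 94.99859856 -79.37837167]
 block 310 [73.09764273 97.54046864]
  pocket 177 [-78.69455853  55.11287751] [-95.12727765  41.43670014] [-58.06857689  69.17562977]
  long leg slope [4.78993377e-04 2.16273007e+01]
  leg y ends -152.07092473382627 107.67353121604225
scene plunger top 56 51.408759760872215 [ 76.3525665  -96.01432012] collar 81 [ 76.09724427 -94.63931225] [  54.33183404 -111.83579759] [ 97.8626545  -77.44282691]
 block 198 [ 76.3821137  103.75454456]
  pocket 65 [-82.13351388  40.20294642] [-98.39406275  28.84086863] [-59.56775717  52.56959616]
  long leg slope [9.65449752e-03 1.79786369e+01]
  leg y ends -639.9903056025656 157.72596980317653
[[ 21.65283637 -96.82333718]
 [ 22.15283588 104.17165908]
 [-30.07657164   3.64539232]
 [-29.69849687  51.83449491]]
429 [54. 78.] [ 94. 120.] 52.0
171 [ 85. -11.] [114.  18.] 50.0
71 [-103.  -39.] [-54. -25.] 29.0
457 [  52. -122.] [ 95. -79.] 54.0
62 [ -51. -126.] [ -45. -107.] 57.0
```

```bash
cat >> h.py <<'E'
C=np.array([522.9,-66.2]);th=np.deg2rad(71.6-90)
R=np.array([[np.cos(th),-np.sin(th)],[np.sin(th),np.cos(th)]])
def W(x,y): return C+R@np.array([x,y])
def loc(w): return (w[...,:2]-C)@R
E
python3 - <<'E'
from h import *
for n in("side","scene"):
    c=np.load(n+"0.npz");P,ok=cloud(c);z=P[...,2];L=loc(P)
    k=ok&(z>40)&(abs(L[...,0])<200)&(L[...,1]<-150)&(L[...,1]>-330)
    nl,lab,st,ce=cv2.connectedComponentsWithStats(k.astype(np.uint8))
    for i in range(1,nl):
        if st[i,4]>30:
            j=lab==i;print(n,st[i,4],L[j].min(0).round(),L[j].max(0).round(),z[j].max().round(), np.median(P[j],0).round())
for p in[(-80,50),(20,-100),(75,-100)]:print(W(*p))
from workcell import *
s=read_state();print(s['tool_rot'].round(2), s['qpos'])
Rz=np.array([[np.cos(th),np.sin(th),0],[np.sin(th),-np.cos(th),0],[0,0,-1.]])
for a in(0,np.pi/2,-np.pi/2,np.pi):
    ca,sa=np.cos(a),np.sin(a);Q=np.array([[ca,-sa,0],[sa,ca,0],[0,0,1]])@Rz
    for p in[(-80,50,120),(-80,50,33),(20,0,33),(20,-100,33),(75,-100,44)]:
        q=inverse_kinematics([*W(*p[:2]),p[2]],Q);print(round(a,2),p,None if q is None else np.round(q,2))
E
```

```text
side 1639 [  15. -264.] [  79. -199.] 64.0 [ 492. -303.   60.]
side 1869 [-101. -273.] [ -41. -217.] 164.0 [ 373. -284.  113.]
scene 631 [ -99. -254.] [ -39. -209.] 163.0 [ 390. -257.   96.]
scene 288 [  16. -262.] [  83. -195.] 65.0 [ 502. -285.   61.]
[462.77237092   6.49572354]
[ 510.31261654 -167.4005819 ]
[ 562.50079718 -184.76127894]
[[ 0.38 -0.93 -0.  ]
 [-0.93 -0.38  0.  ]
 [-0.    0.   -1.  ]] [ 1.11578316  0.52186945 -0.03634638  1.59984277  0.02120386  1.02113583
 -0.11277258]
0 (-80, 50, 120) [ 0.22  0.47 -0.47  2.1   0.35  0.65 -0.8 ]
0 (-80, 50, 33) [ 0.1   0.63 -0.31  2.14  0.44  0.43 -0.88]
0 (20, 0, 33) [ 0.29  0.71 -0.37  1.92  0.45  0.58 -0.69]
0 (20, -100, 33) [ 0.42  0.69 -0.29  1.95  0.36  0.55 -0.44]
0 (75, -100, 44) [ 0.41  0.73 -0.27  1.8   0.3   0.65 -0.37]
1.57 (-80, 50, 120) [ 0.43  0.53 -0.75  2.09  0.55  0.72  0.58]
1.57 (-80, 50, 33) [ 0.39  0.71 -0.7   2.13  0.83  0.61  0.33]
1.57 (20, 0, 33) [ 0.48  0.77 -0.64  1.91  0.71  0.7   0.65]
1.57 (20, -100, 33) [ 0.61  0.74 -0.56  1.94  0.64  0.64  0.89]
1.57 (75, -100, 44) [ 0.61  0.79 -0.58  1.79  0.61  0.75  0.96]
-1.57 (-80, 50, 120) [-0.02  0.45 -0.16  2.11  0.12  0.6  -2.16]
-1.57 (-80, 50, 33) [-0.12  0.61 -0.03  2.15  0.05  0.37 -2.08]
-1.57 (20, 0, 33) [ 0.    0.69  0.03  1.94 -0.04  0.51 -1.83]
-1.57 (20, -100, 33) [ 0.19  0.68  0.02  1.97 -0.03  0.49 -1.66]
-1.57 (75, -100, 44) [ 0.2   0.72  0.03  1.82 -0.04  0.6  -1.64]
3.14 (-80, 50, 120) [-0.93  0.89  1.25  2.15 -1.09  0.99 -2.51]
3.14 (-80, 50, 33) [-0.73  0.84  0.84  2.18 -1.13  0.66 -2.52]
3.14 (20, 0, 33) [-0.53  0.92  0.85  1.97 -1.03  0.77 -2.51]
3.14 (20, -100, 33) [-0.22  0.8   0.62  1.99 -0.81  0.62 -2.51]
3.14 (75, -100, 44) [-0.25  0.88  0.73  1.84 -0.85  0.76 -2.51]
```

View pics/wrist0.png

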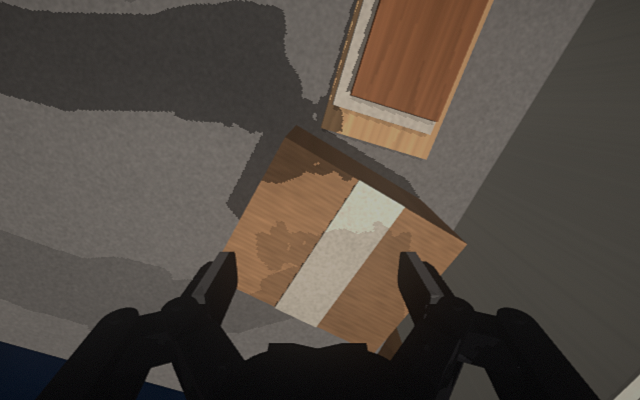

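```bash
cat >> h.py <<'E'
Q=np.array([[np.cos(th),np.sin(th),0],[np.sin(th),-np.cos(th),0],[0,0,-1.]])
E
python3 - <<'E'
from workcell import *
from h import *
p=read_state()['eef_pos'];movel([p[0],p[1],290]);clamp()
movep([*W(-60,0),250],Q)
s=read_state();print(s['time'],s['eef_pos'],s['finger_gap'],s['ft_force'])
c=camera("wrist");cv2.imwrite("pics/wrist1.png",c["image"]);np.savez("wrist1.npz",**c)
E
```

```text
3.55 [466.06367332 -48.21017059 249.94250162] 0.3397573527199045 [-0.50487322 -0.59552368 -0.908581  ]
```

```bash
sleep 0
```

```text
(no output)
```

View pics/wrist1.png

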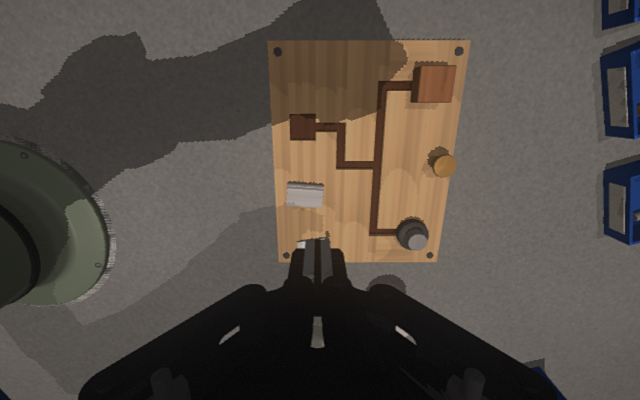

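The wrist view lines up with the panel: pocket (302,127), turns (341,127) and (341,165), fork (377,165), right corner (375,232), plunger (417,241), block (434,83). I'll check these against the fit.

Run:
```python
from h import *
c=np.load("wrist1.npz")
print(loc(ray(c,[(302,127),(341,127),(341,165),(377,165),(381,87),(375,232)],14)).round(1));print(loc(ray(c,[(417,241)],50)))
```

```text
[[ -77.6   49.6]
 [ -26.6   49.6]
 [ -25.3   -1. ]
 [  23.8   -1. ]
 [  22.2   98.3]
 [  27.7 -101.9]]
[[ 77.25858157 -97.86869467]]
```

Three views agree to within a few mm, with corridors of ±12 mm. I'll shift x by +1.5 mm and run the path.

Run:
```python
from workcell import *
from h import *
def P(x,y,z): return [*W(x+1.5,y),z]
movel(P(-80,50,100),Q); print(read_state()['time'])
print(movel(P(-80,50,33),max_speed=80,guard=6)); wait(.2)
for x,y in[(-55,50),(-30,50),(-30,25),(-30,0),(-5,0),(20,0),(20,-35),(20,-68),(20,-100)]:
    g=movel(P(x,y,33),max_speed=60,guard=6)
    s=read_state();print(x,y,g,s['time'],(loc(s['eef_pos'])).round(1),s['eef_pos'][2].round(1),s['ft_force'].round(1))
    if g: break
    wait(.1)
c=camera("side");cv2.imwrite("pics/side2.png",cv2.resize(c["image"][150:350,240:460],None,fx=3,fy=3))
```

```text
4.8083
False
-55 50 False 6.5667 [-53.6  49.9] 32.8 [ 0.2 -0.3 -0.4]
-30 50 False 7.2333 [-28.6  49.9] 32.9 [-0.6 -0.7  0.2]
-30 25 False 7.9 [-28.4  24.8] 33.1 [-0.1  0.6  1.8]
-30 0 False 8.5667 [-28.4  -0.1] 33.0 [-0.7 -0.8 -1.1]
-5 0 False 9.2333 [-3.6 -0. ] 32.8 [ 0.1  0.1 -1. ]
20 0 False 9.9 [21.4 -0. ] 32.8 [ 0.2 -0.2  0.1]
20 -35 False 10.7333 [ 21.5 -34.8] 33.0 [ 0.2  1.  -0.2]
20 -68 False 11.5333 [ 21.6 -67.9] 33.1 [0.4 0.4 0.2]
20 -100 False 12.3167 [ 21.5 -99.9] 33.0 [ 0.2 -0.3 -0.1]
```

View pics/side2.png

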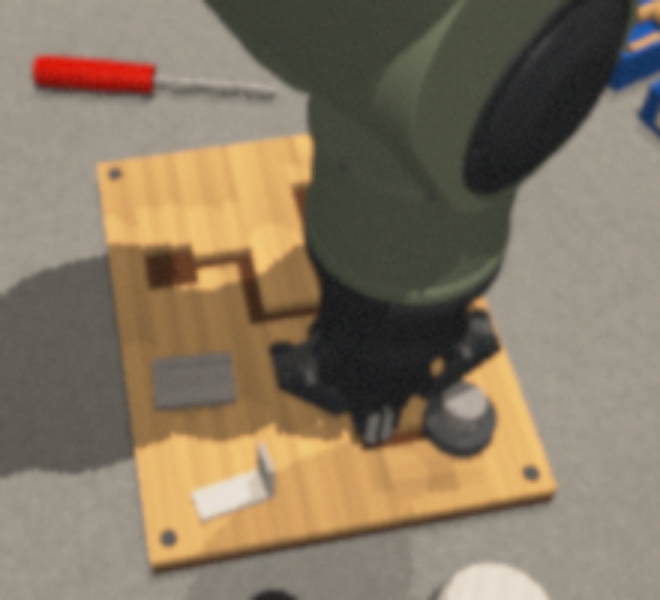

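The pointer stands over the right corner at about (375,430), clear of everything. Next I'll rise, move over the plunger and press.

Run:
```python
from workcell import *
from h import *
def P(x,y,z): return [*W(x,y),z]
def F(n=20):
    f=[]
    for _ in range(n): wait(.03); f.append(read_state()['ft_force'])
    return np.mean(f,0).round(2),np.std(f,0).round(2)
movel(P(21.5,-100,70),max_speed=80)
movel(P(75.5,-98.8,70),max_speed=60)
print('free',F())
for z in(54,50,48,46,44,43):
    g=movel(P(75.5,-98.8,z),max_speed=20,guard=15)
    s=read_state();print(z,g,s['time'],s['eef_pos'].round(1),*F())
    if g:break
c=camera("side");cv2.imwrite("pics/side3.png",cv2.resize(c["image"][230:330,330:450],None,fx=6,fy=6))
c=camera("scene");cv2.imwrite("pics/scene3.png",cv2.resize(c["image"][120:240,250:390],None,fx=5,fy=5))
```

```text
free (array([-0.23,  0.02, -0.23]), array([0.44, 0.57, 0.44]))
54 False 15.7417 [ 563.4 -183.8   54.1] [-0.01 -0.   -0.03] [0.47 0.54 0.49]
50 False 16.7583 [ 563.3 -183.7   49.8] [-0.68 -0.01  0.77] [0.47 0.47 0.58]
48 False 17.675 [ 563.5 -183.8   47.9] [ 0.91 -0.25  1.46] [0.54 0.59 0.61]
46 False 18.5917 [ 563.3 -183.8   45.9] [ 0.36 -0.11  2.19] [0.39 0.51 0.47]
44 False 19.5083 [ 563.4 -183.8   43.9] [0.02 0.04 3.26] [0.47 0.43 0.59]
43 False 20.425 [ 563.4 -183.8   42.9] [0.1  0.04 3.34] [0.37 0.67 0.55]
```

View pics/side3.png

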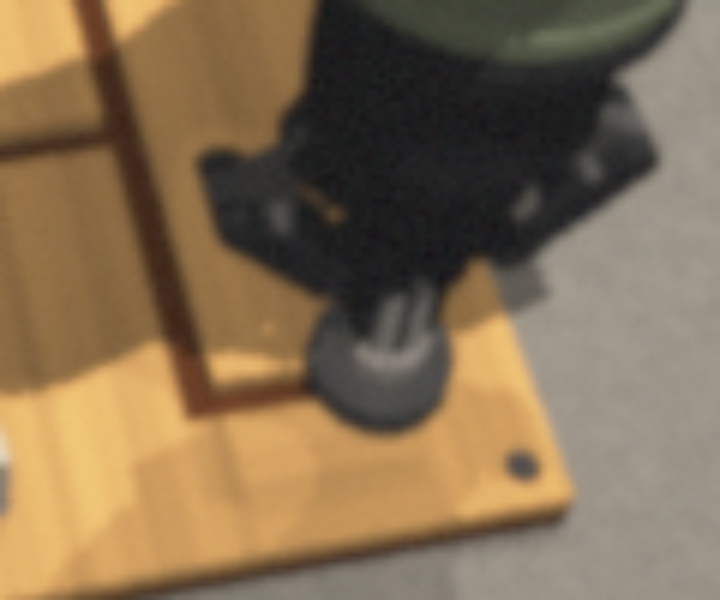

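View pics/scene3.png

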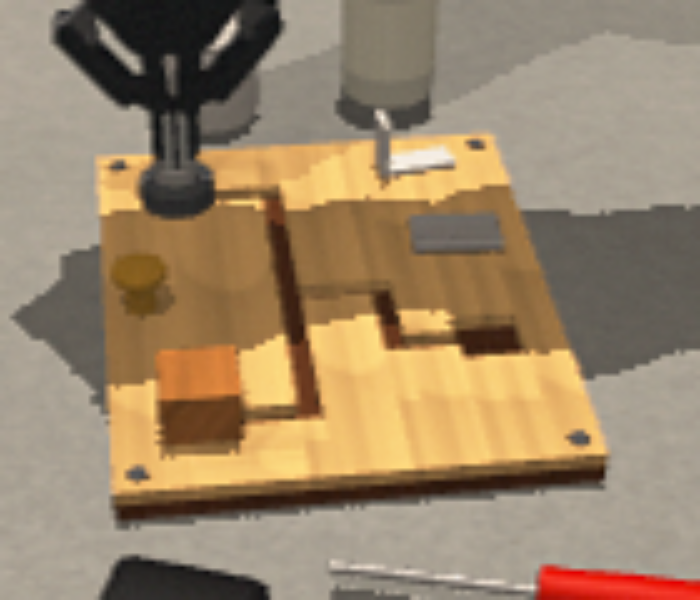

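The fingertips are centred on the plunger, inside the collar rim. The force (3.3 N) suggests about 6–7 mm of travel. I'll press 1 mm more for margin, hold, then hand in.

Run:
```python
from workcell import *
from h import *
movel([*W(75.5,-98.8),42],max_speed=10,guard=15)
f=[]
for _ in range(30): wait(.03); f.append(read_state()['ft_force'])
s=read_state();print(s['time'],s['eef_pos'],np.mean(f,0),abs(s['qvel']).max())
P,ok=cloud(camera("side"))
finish_job()
```

```text
22.4417 [ 563.37091667 -183.78775385   42.01130221] [0.14076441 0.17825643 3.86896902] 0.0015558360698412375
the job is handed in; nothing more can be done
```

I made the dry run and handed the job in at about 22.5 s of the 48 s allowed, with the fingertips still holding the plunger down. No verdict was reported.

- **Path:** The plunger was on the right branch. With the fingers closed, I followed pocket, turn1, turn2, fork and right corner with the tips 15 mm above the panel top. At every recorded waypoint the tips were within about 0.2 mm of the commanded track, and no guard tripped.
- **Press:** I rose to 70 mm, moved over the collar and pressed the plunger from above. The tips ended at z = 42.0 mm, which is about 8 mm down from the nominal 50 mm. The mean force was 3.9 N with the arm still. The stated spring (1 N to 5 N over 10 mm) puts that at roughly 7 mm of travel, so the two estimates agree to about 1 mm.
- **Bystanders:** In the last scene picture, taken just before the final 1 mm press, the knob, hinge, bracket, bottle and the visible part of the screwdriver were undisturbed. The tape measure was only partly in frame and the tin was half hidden behind the gripper. I did not compare their positions numerically.
- **Disagreements:** The three cameras differed by about 2–5 mm on most panel features, and by up to about 8 mm on one corner in the wrist view. I used a compromise shift of +1.5 mm in the panel's x for the channel path, against corridors of ±12 mm.

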